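# Slide the ink pot to the free place on the tray

## Robot

A 7-joint arm with a two-finger parallel gripper is mounted at the origin on the work surface. World frame = base frame: x ahead of the robot, y to its left, z up, the work surface at z = 0. Lengths are in mm, angles in rad, forces in N, time in s.
With the tool pointing down it reaches from about 425 to 875 mm from the base axis. Payload 4.7 kg.
Tool frame: the origin (TCP) lies at the very end of the fingers, on their centre line; the grasp point (between the pads) lies 19 mm behind it; z points along the fingers, y is the line along which they close (so a half turn about z gives the same grasp; the last joint's range is limited). The gripper opens to 87 mm and grips with 3 to 60 N. Pads are 19 mm wide; open, the fingers measure 117 mm over their backs; the gripper's body (75 mm by 190 mm) begins 51 mm behind the grasp point.
Start: joints at [1.349, 0.321, -0.07, 1.45, 0.023, 1.371, -0.057], TCP at [151.831, -632.042, 183.387] pointing down, gripper open.
Joint ranges: [-2.86, 2.86], [-0.3, 2.09], [-1.38, 1.24], [0.06, 2.45], [-1.56, 4.7], [0.09, 2.05], [-2.69, 2.69]. Speed limits (rad/s): [2.57, 2.57, 3.14, 3.14, 3.14, 3.14, 3.14].

## Interface

Orientations are given as a rotation vector (axis times angle).
In Python, from rig import ctrl gives the robot as it stands. The module is installed in compiled form; this text tells all that it offers.
- The arm moves only by the tool apply_moves, never from a script. Its argument "deltas" is text: rows parted by semicolons, each of 7 numbers parted by spaces: the shift along the tool's x, y, z in m, then the turn, a rotation vector about the tool's x, y, z in rad, then the finger opening in m, from 0 to 0.087. A call has 1 to 10 rows; each row shifts and turns the commanded pose from where the row before left it, along the tool's axes as they then stand; what a row does not reach is not made up. A row lasts 1/10 s, in which the tool goes at most 50 mm and 8.59 degrees, less where a joint would pass 70% of its speed; a pose out of reach is approached as far as the arm can. A call is refused whole if a number of a shift passes 0.05 or a number of a turn 0.15, either way. A call with a gripper value outside its range is refused whole. The fingers move at their own pace and stop on an object; the grip force is fixed at half the most. Time passes only in rows, so rows that do not move let the fingers close. It gives the time, the measured TCP pose, the force, the opening and the grip force at its end, in the units of the state.
- ctrl.sense(): the state, without advancing time (a new reading comes with each control period).
- ctrl.snapshot(name): name is "scene" or "top"; returns a dict with "color" (384x512x3 uint8, red, green, blue), "intrinsics" (3x3 intrinsics, pixels), "position" and "attitude" of the camera in the world. Camera axes: x right, y up, looking along -z (the intrinsics and any distortion apply to the point x, -y, -z); pixel columns grow to the right and rows downward; lengths in mm; the calibration is good to about 2 mm. A picture is of the moment at which its call begins. There is no depth.
- ctrl.hand_in(): hands the job in; it is judged then, once.
The state is a dict: "time": time; "q": joint angles; "joint_velocities": joint speeds; "tau": joint torques, N m; "tool_pos": TCP position; "ee_rot": TCP orientation; "wrist_force": force on the tool from outside, world axes, zero at the start; "ft_torque": the same for the moment, N m; "opening": finger opening in mm; "grasp_force": force on a finger pad.
Only numpy, scipy, OpenCV 4.12 (cv2) and the standard library are available. Lean on these libraries where they do the work, as an engineer would, in place of code of your own. Each camera call takes 0.05 s, during which the arm holds its last target. There are 200 camera calls.

## Task

Slide the squat, wide ink pot across the round tray from its own place to the free ringed place, so that it stands within that ring, about its middle. It is full of ink: keep it flat on the tray the whole way, never lifting or tipping it. Leave the narrow water jar where it stands and let go of the pot at the end.

Things in the scene. Friction and masses are not known exactly. Their poses are not given: they have to be found in the camera images.
- ink_pot_mid (a point): Middle of the ink pot, on its axis, 31 mm above its foot: a squat round white glazed pot in one rigid piece, about 0.45 kg, 100 mm wide (foot 92 mm), 62 mm high, upright on one ringed place. Body 34 mm high with a flat top (3 mm above this point); on it, centred, an upright round knob 24 mm in diameter, 28 mm high (3 to 31 mm above this point), to hold it by. z is up; round, so yaw is meaningless.
- water_jar_mid (a point): Middle of the water jar, on its axis, 40 mm above its foot; not to be disturbed. A narrower, taller white glazed jar, loose, about 0.3 kg, 58 mm wide and 80 mm high in all (body 60 mm, then a centred knob 18 mm in diameter and 20 mm high). z is up. It stands on another ringed place.
- free_place (a point): Centre of the free place, on the tray's top face, z up: the only one of the three places with nothing on it, a thin flush brass ring 125 mm in diameter with a small brass dot at its centre. The other two places have the same ring. The three centres form a triangle with 160 mm sides, so the straight way between any two is clear of the third.
- tray: Fixed round dark wood tray, flat, without a rim, 344 mm in diameter, 12 mm thick; origin at the centre of its underside, z up, top face 12 mm above it. The three ringed places lie 92 mm from its centre. A glass bowl and a small blue box stand on the table beside it.
Not all that is in view belongs to the job. Leave any blue or red look-alike of the part that bears ink_pot_mid alone.

How it is judged (in metres and radians):
At the end, for the whole second after the job is handed in: The ink pot stands upright (within 0.1 rad) on the tray, its centre within 16 mm of the centre of the free place; the water jar still stands upright on its own place (horizontal distance between ink_pot_mid and free_place below 0.016 m and z of ink_pot_mid in the frame of free_place between 0.025 and 0.037 m and angle between each of ink_pot_mid, water_jar_mid's own z axis and vertical below 0.1 rad and horizontal distance between water_jar_mid and free_place above 0.13 m); the robot touches nothing.
It fails at once if the ink pot is lifted more than 8 mm off the tray (z of ink_pot_mid in the frame of free_place above 0.039 m).
It fails at once if the ink pot is tipped by more than 0.2 rad (angle between ink_pot_mid's own z axis and vertical above 0.2 rad).
It fails at once if the water jar is moved by more than 15 mm (distance of water_jar_mid from where it was at the start of the episode above 0.015 m).
It also fails if it takes over 38 s, if anything falls off the work surface, if the arm or the gripper's body presses on something with over 40 N, if the wrist force passes 120 N, or if a joint passes its speed limit or range.

## Working session

There is one attempt and no reset: what is moved stays moved. The work goes in short steps, Python scripts to look and compute and a tool call to move; the robot and the scene stay as the last step left them, time stands still between calls to the robot, and variables do not carry over. Pictures are saved under pics/ and viewed, at most 10 in all, crops included, and the job is handed in when it is done.

Besides the shell and the picture viewer there is one more tool, called after "Request:" as name(argument=value, ...), one argument or row to a line, values as JSON. apply_moves: Moves the arm, as the interface text tells. Its arguments: {"type":"object","properties":{"deltas":{"type":"string"}},"required":["deltas"]}

```bash
mkdir -p pics; python3 - <<'E'
from rig import ctrl
import cv2,numpy as np,pickle
d={}
for n in("scene","top"):
    s=ctrl.snapshot(n);d[n]=s;print(n,s["intrinsics"],s["position"],s["attitude"],[k for k in s])
    cv2.imwrite(f"pics/{n}0.png",s["color"][:,:,::-1])
pickle.dump(d,open("s0.pkl","wb"))
s=ctrl.sense();print(s["tool_pos"],s["ee_rot"],s["opening"],s["time"])
E
```

```text
scene [[428.83472975   0.         256.7220889 ]
 [  0.         428.83472975 202.00221942]
 [  0.           0.           1.        ]] [1157.19975489  -93.99562846  699.57203177] [0.70450628 0.47474806 1.16613621] ['color', 'intrinsics', 'position', 'attitude']
top [[402.82421388   0.         250.0495773 ]
 [  0.         402.82421388 195.12318625]
 [  0.           0.           1.        ]] [401.58107464 161.4726228  840.06094033] [ 0.13394192 -0.13993684 -1.56767278] ['color', 'intrinsics', 'position', 'attitude']
[ 151.67003053 -631.47931775  182.38088535] [-3.11810314e+00 -3.69432717e-01  4.78396314e-04] 86.98845945853225 0.1
```

View pics/scene0.png

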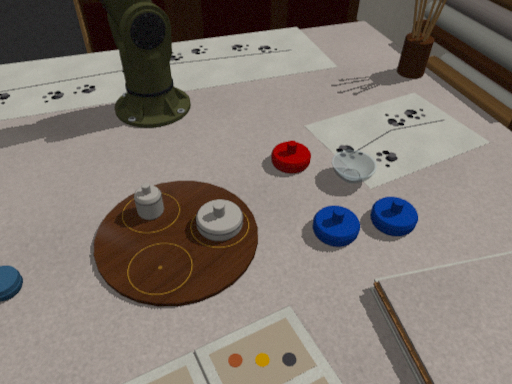

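View pics/top0.png

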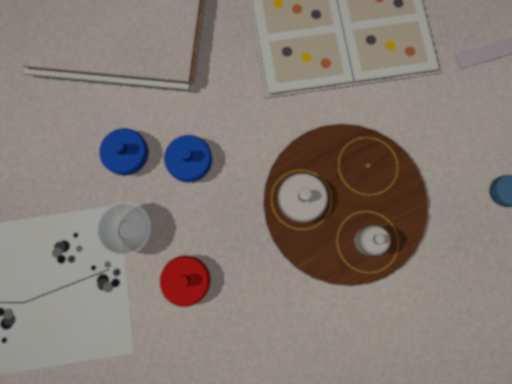

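Scene view: pot at about (219,220), jar (148,202), free dot (160,268). Top view: pot (302,197) with knob (307,195), jar (375,240), dot (368,166). Next I'll measure and view enlarged crops.

```bash
cat > h.py <<'E'
import numpy as np,cv2
from scipy.spatial.transform import Rotation as R
def ray(s,p):
    K=s["intrinsics"]; u,v=p
    d=R.from_rotvec(s["attitude"]).apply([(u-K[0,2])/K[0,0],-(v-K[1,2])/K[1,1],-1]); return np.array(s["position"]),d/np.linalg.norm(d)
def plane(s,p,z):
    o,d=ray(s,p); return o+d*(z-o[2])/d[2]
def tri(a,pa,b,pb):
    o1,d1=ray(a,pa);o2,d2=ray(b,pb)
    t=np.linalg.lstsq(np.c_[d1,-d2],o2-o1,rcond=None)[0]
    x,y=o1+t[0]*d1,o2+t[1]*d2; return (x+y)/2,np.linalg.norm(x-y)
E
python3 - <<'E'
import pickle
from h import *
d=pickle.load(open("s0.pkl","rb"))
dots={}
rois={"scene":(152,260,16,16),"top":(360,158,16,16)}
for n,s in d.items():
    c=s["color"]; x,y,w,h=rois[n]
    g=c[y:y+h,x:x+w].astype(float).sum(2); g-=np.median(g)+60; g=g.clip(0)
    Y,X=np.mgrid[y:y+h,x:x+w]; dots[n]=((g*X).sum()/g.sum(),(g*Y).sum()/g.sum())
a,b=d["scene"],d["top"]
print(dots,tri(a,dots["scene"],b,dots["top"]), [plane(s,dots[n],12) for n,s in d.items()])
for n,s in d.items():
    hsv=cv2.cvtColor(s["color"],cv2.COLOR_RGB2HSV)
    lo=(170,180,100,100) if n=="scene" else (265,165,75,65)
    m=np.zeros(hsv.shape[:2],np.uint8); x,y,w,h=lo
    m[y:y+h,x:x+w]=((hsv[...,1]<70)&(hsv[...,2]>60))[y:y+h,x:x+w]
    cs,_=cv2.findContours(m,0,2); k=max(cs,key=cv2.contourArea); print(n,cv2.fitEllipse(k),cv2.boundingRect(k))
crops=[cv2.resize(a["color"][185:250,190:255],(400,400),interpolation=2),cv2.resize(b["color"][165:230,268:333],(400,400),interpolation=2)]
cv2.imwrite("pics/crop.png",np.hstack(crops)[:,:,::-1])
E
```

```text
{'scene': (np.float64(159.69896519285044), np.float64(267.0084666039511)), 'top': (np.float64(367.65051903114187), np.float64(165.05882352941177))} (array([611.12142748, -89.61741089,  15.21726857]), np.float64(0.6553985626790092)) [array([608.70203373, -89.28902026,  12.        ]), array([611.86540243, -90.92637762,  12.        ])]
scene ((780.0955200195312, -44.30134582519531), (302.5428771972656, 1172.7928466796875), 0.0) (170, 180, 100, 100)
top ((302.3368835449219, 197.34950256347656), (48.896446228027344, 50.05961227416992), 109.65888214111328) (278, 173, 50, 50)
```

View pics/crop.png

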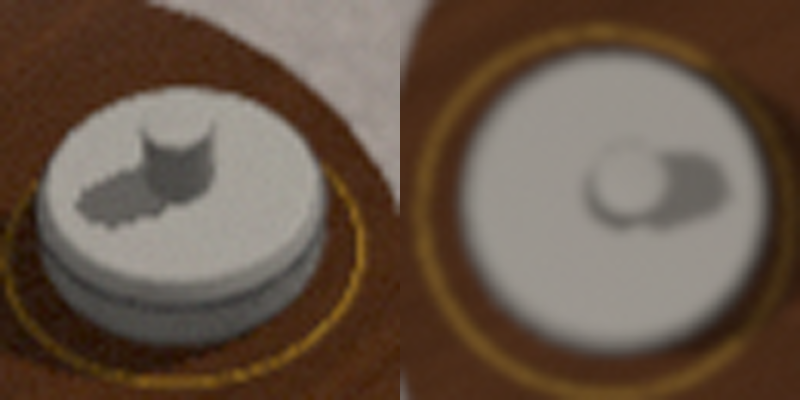

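The crops show the knob top at about (305.2,193.5) in top and (218.7,204.9) in scene. The body-top centre is at about (302.3,197.3) in top and (219.2,214.7) in scene.

```bash
python3 - <<'E'
import pickle
from h import *
d=pickle.load(open("s0.pkl","rb"));a,b=d["scene"],d["top"]
print("knob",tri(a,(218.7,204.9),b,(305.2,193.5)),plane(a,(218.7,204.9),74),plane(b,(305.2,193.5),74))
print("body",tri(a,(219.2,214.7),b,(302.3,197.3)),plane(a,(219.2,214.7),46),plane(b,(302.3,197.3),46))
# jar rough & gold rings in top view
print("jar",plane(a,(146,187),92),plane(b,(379,239),92))
hsv=cv2.cvtColor(b["color"],cv2.COLOR_RGB2HSV)
# tray ellipse both views
for n,s in d.items():
    h=cv2.cvtColor(s["color"],cv2.COLOR_RGB2HSV)
    m=((h[...,1]>110)&((h[...,0]<25)|(h[...,0]>172))&(h[...,2]>20)&(h[...,2]<190)).astype(np.uint8)
    m=cv2.morphologyEx(m,cv2.MORPH_OPEN,np.ones((3,3)))
    cs,_=cv2.findContours(m,0,1); tr=[c for c in cs if cv2.pointPolygonTest(c,(160.,255.) if n=="scene" else (368.,155.),False)>=0]
    if not tr: print(n,"none");continue
    k=cv2.convexHull(max(tr,key=cv2.contourArea))[:,0]; P=np.array([plane(s,p,12)[:2] for p in k],np.float32)
    print(n,cv2.minEnclosingCircle(P),cv2.boundingRect(k))
    # free ring on plane
    g=((h[...,0]>14)&(h[...,0]<30)&(h[...,1]>110)&(h[...,2]>75))
    Y,X=np.nonzero(g); Q=np.array([plane(s,p,12)[:2] for p in zip(X,Y)]); c0=np.array([611,-90.])
    r=np.hypot(*(Q-c0).T); Q=Q[(r>52)&(r<72)]
    A=np.c_[2*Q,np.ones(len(Q))]; t=np.linalg.lstsq(A,(Q**2).sum(1),rcond=None)[0]; print("ring",t[:2],np.sqrt(t[2]+t[0]**2+t[1]**2),len(Q))
from rig import ctrl
s=ctrl.sense(); print(R.from_rotvec(s["ee_rot"]).as_matrix().round(4))
E
```

```text
knob (array([539.72024046,  53.18573265,  75.43426221]), np.float64(2.453553769752785)) [538.77826089  54.66592258  74.        ] [539.61755172  51.80366317  74.        ]
body (array([537.5058023 ,  54.09993052,  43.7897955 ]), np.float64(1.26008946294721)) [539.83297918  54.18542578  46.        ] [536.94306299  53.79567278  46.        ]
jar [456.9103444  -78.82885153  92.        ] [450.6162964  -80.22488847  92.        ]
scene ((536.5064697265625, -37.860923767089844), 172.98080444335938) (94, 181, 164, 125)
ring [609.00298861 -88.85879574] 62.46234938185443 417
top ((533.276123046875, -40.1239013671875), 169.32601928710938) (265, 125, 162, 160)
ring [611.44237561 -90.81877169] 62.415094613397024 606
[[ 9.723e-01  2.337e-01 -5.000e-04]
 [ 2.337e-01 -9.723e-01  1.600e-03]
 [-1.000e-04 -1.700e-03 -1.000e+00]]
```

Distances check out: pot to free place is 160 mm, ring radius 62.4, knob top about 75. Now I'll move over the pot.

Request:
apply_moves(
  deltas="0.035 -0.022 0 0 0 0 0.087;0.035 -0.022 0 0 0 0 0.087;0.035 -0.022 0 0 0 0 0.087;0.035 -0.022 0 0 0 0 0.087;0.035 -0.022 0 0 0 0 0.087;0.035 -0.022 0 0 0 0 0.087;0.035 -0.022 0 0 0 0 0.087;0.035 -0.022 0 0 0 0 0.087;0.035 -0.022 0 0 0 0 0.087;0.035 -0.022 0 0 0 0 0.087",
)

```text
time: 1.1
tool_pos: [441.4, -334.9, 183.0]
ee_rot: [-3.12, -0.369, 0.001]
wrist_force: [0.1, 0.0, -0.0]
opening: 86.9
grasp_force: 0.0
```

Request:
apply_moves(
  deltas="0.0186 -0.0356 0 0 0 0 0.087;0.0186 -0.0356 0 0 0 0 0.087;0.0186 -0.0356 0 0 0 0 0.087;0.0186 -0.0356 0 0 0 0 0.087;0.0186 -0.0356 0 0 0 0 0.087;0.0186 -0.0356 0 0 0 0 0.087;0.0186 -0.0356 0 0 0 0 0.087;0.0186 -0.0356 0 0 0 0 0.087;0.0186 -0.0356 0 0 0 0 0.087;0.0186 -0.0356 0 0 0 0 0.087",
)

```text
time: 2.1
tool_pos: [538.3, 54.7, 183.1]
ee_rot: [3.119, 0.369, -0.0]
wrist_force: [1.0, -0.6, -0.0]
opening: 87.2
grasp_force: 0.0
```

Request:
apply_moves(
  deltas="0 0 0 0 0 0 0.087;0 0 0 0 0 0 0.087",
)

```text
time: 2.3
tool_pos: [538.0, 54.2, 182.9]
ee_rot: [3.119, 0.374, -0.002]
wrist_force: [0.4, -0.7, -0.4]
opening: 87.1
grasp_force: 0.0
```

Request:
apply_moves(
  deltas="0 0 0.02 0 0 0 0.087;0 0 0.02 0 0 0 0.087;0 0 0.02 0 0 0 0.087;0 0 0.02 0 0 0 0.087;0 0 0.015 0 0 0 0.087;0 0 0 0 0 0 0.087",
)

```text
time: 2.9
tool_pos: [536.5, 51.4, 86.0]
ee_rot: [3.12, 0.366, -0.007]
wrist_force: [0.4, 0.6, 0.5]
opening: 86.9
grasp_force: 0.0
```

```bash
python3 - <<'E'
from rig import ctrl
import cv2,numpy as np
a=ctrl.snapshot("scene")["color"][130:260,150:290];b=ctrl.snapshot("top")["color"][130:260,240:380]
cv2.imwrite("pics/over.png",np.hstack([cv2.resize(i,(400,371),interpolation=2) for i in(a,b)])[:,:,::-1])
E
```

```text
(no output)
```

View pics/over.png

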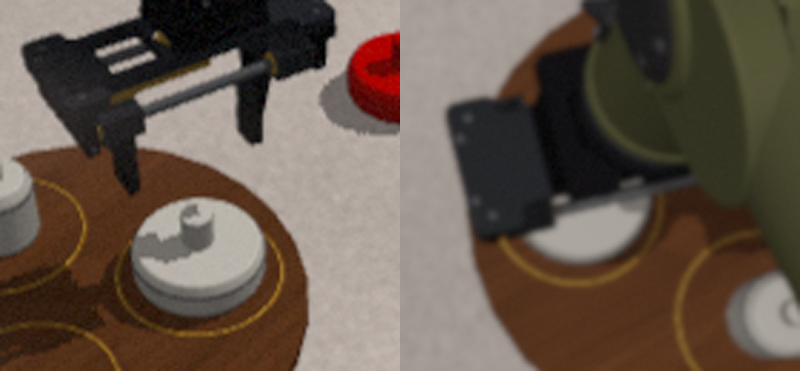

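```bash
python3 - <<'E'
import pickle
from h import *
from rig import ctrl
a=pickle.load(open("s0.pkl","rb"))["scene"]
s=ctrl.sense();print(s["time"],s["tool_pos"],s["q"]);M=R.from_rotvec(s["ee_rot"]).as_matrix();print(M.round(4))
def proj(P):
    c=R.from_rotvec(a["attitude"]).inv().apply(P-a["position"]);K=a["intrinsics"]
    return K[0,0]*c[0]/-c[2]+K[0,2],-K[1,1]*c[1]/-c[2]+K[1,2]
p=np.array(s["tool_pos"])
for k in(-43.5,0,43.5):print(k,proj(p+M[:,1]*k))
print(proj(np.array([538.6,53.5,74])))
for z in(86,95,100,105): print(z,plane(a,(195.5,195.8),z),plane(a,(238.2,179),z))
E
```

```text
3.0 [538.56671579  52.47161421  88.55814432] [ 0.46894761  0.21959437 -0.68477105  1.82162201  0.15157076  1.15315471
 -1.60196709]
[[ 9.726e-01  2.325e-01 -0.000e+00]
 [ 2.325e-01 -9.726e-01 -2.000e-04]
 [-1.000e-04  2.000e-04 -1.000e+00]]
-43.5 (np.float64(235.54925697681298), np.float64(192.34974938318254))
0 (np.float64(217.32586594995723), np.float64(200.01155122348098))
43.5 (np.float64(198.36283659882614), np.float64(207.98432494962304))
(np.float64(218.13362460610875), np.float64(204.96865966751565))
86 [509.48621769  13.69099501  86.        ] [487.17278651 113.84616435  86.        ]
95 [518.98701228  12.11142561  95.        ] [497.00087906 110.79749844  95.        ]
100 [524.26523149  11.23388705 100.        ] [502.46093048 109.10379516 100.        ]
105 [529.5434507   10.35634849 105.        ] [507.9209819  107.41009188 105.        ]
```

The fingertips look about 12 px higher than the reported TCP projects, at (217,187) against (217,200). I'll descend partway, still above the body top, and look again.

Request:
apply_moves(
  deltas="0 0 0.01 0 0 0 0.087;0 0 0.01 0 0 0 0.087;0 0 0 0 0 0 0.087;0 0 0 0 0 0 0.087",
)

```text
time: 3.4
tool_pos: [538.2, 53.3, 68.0]
ee_rot: [-3.12, -0.37, 0.001]
wrist_force: [-0.3, 1.1, 0.2]
opening: 87.0
grasp_force: 0.0
```

```bash
python3 - <<'E'
from rig import ctrl
from h import *
s=ctrl.snapshot("scene");a=s["color"].copy()
st=ctrl.sense();M=R.from_rotvec(st["ee_rot"]).as_matrix();print(st["time"],st["tool_pos"])
c=cv2.resize(a[150:250,160:290],(780,600),interpolation=2)
c=cv2.convertScaleAbs(c,alpha=1.6)
for k in(-43.5,0,43.5):
    P=R.from_rotvec(s["attitude"]).inv().apply(np.array(st["tool_pos"])+M[:,1]*k-s["position"]);K=s["intrinsics"]
    u,v=K[0,0]*P[0]/-P[2]+K[0,2],K[1,1]*P[1]/P[2]+K[1,2]
    print(k,u,v);cv2.circle(c,(int((u+.5-160)*6),int((v+.5-150)*6)),4,(255,0,0),1)
cv2.imwrite("pics/low.png",c[:,:,::-1])
E
```

```text
3.45 [538.4790957   53.36379059  68.36696754]
-43.5 236.08047982706302 199.17764453352345
0 218.17588621656014 206.87048597158312
43.5 199.55536431911395 214.87093130796552
```

View pics/low.png

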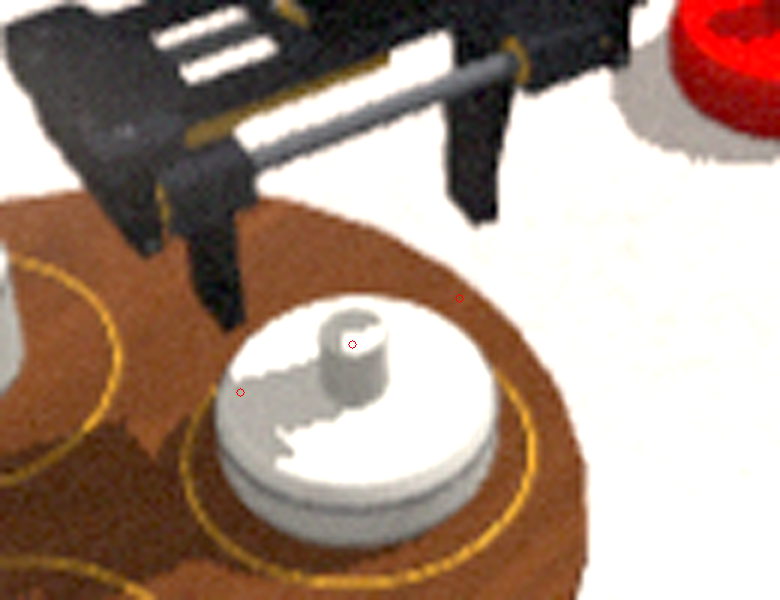

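Tips are visible at about (198,205) and (241,187), while the TCP prediction gives (200,215) and (236,199). I'll cross-check against the hand's +y end, seen in the earlier top view at left edge (257,167)-(268,213).

```bash
python3 - <<'E'
import pickle
from h import *
from rig import ctrl
b=pickle.load(open("s0.pkl","rb"))["top"];s=b
for z in(140,180,220,260): print(z,plane(b,(256.8,166.8),z).round(),plane(b,(268,213.4),z).round())
print("expected corners",[np.array([538,53])+y*np.array([-.2325,.9726])+x*np.array([.9726,.2325]) for y in(95,) for x in(37.5,-37.5)])
n=ctrl.snapshot("top")["color"]; c=cv2.resize(n[120:270,230:430],(800,600),interpolation=2)
cv2.imwrite("pics/top2.png",cv2.convertScaleAbs(c,alpha=1.8)[:,:,::-1])
E
```

```text
140 [576. 147. 140.] [492. 127. 140.]
180 [566. 147. 180.] [487. 129. 180.]
220 [556. 148. 220.] [482. 131. 220.]
260 [546. 149. 260.] [477. 133. 260.]
expected corners [array([552.385  , 154.11575]), array([479.44   , 136.67825])]
```

View pics/top2.png

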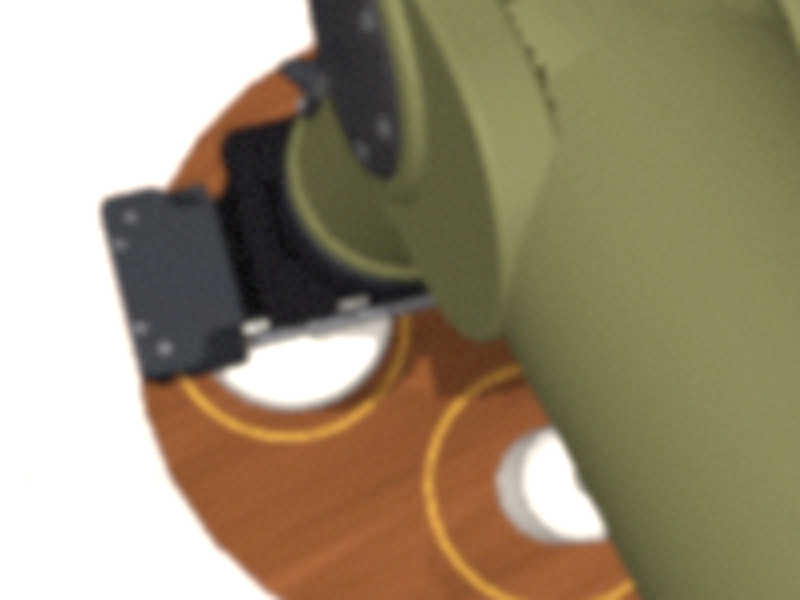

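The top view agrees in x and y, so the discrepancy is in height: the hand looks about 34 mm higher than reported. Going to a reading of 51 is safe either way. Closing there will show which is right.

Request:
apply_moves(
  deltas="0 0 0.01 0 0 0 0.087;0 0 0.007 0 0 0 0.087;0 0 0 0 0 0 0.06;0 0 0 0 0 0 0.04;0 0 0 0 0 0 0.03;0 0 0 0 0 0 0.03",
)

```text
time: 4.1
tool_pos: [538.7, 53.3, 51.6]
ee_rot: [3.12, 0.369, 0.001]
wrist_force: [0.8, 0.1, 0.4]
opening: 62.6
grasp_force: 0.0
```

```bash
python3 - <<'E'
from rig import ctrl
import cv2
s=ctrl.snapshot("scene")["color"]
c=cv2.convertScaleAbs(cv2.resize(s[150:250,160:290],(780,600),interpolation=2),alpha=1.6)
cv2.imwrite("pics/cl.png",c[:,:,::-1])
E
```

```text
(no output)
```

View pics/cl.png

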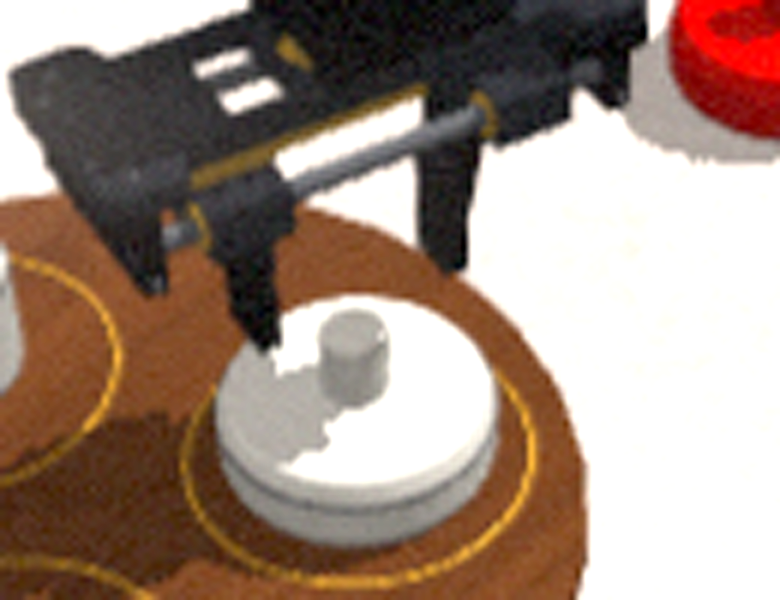

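The tips at (268,350) and (455,270) still look higher than the knob, whose top is at about (354,330). Now the closing test.

Request:
apply_moves(
  deltas="0 0 0 0 0 0 0.018;0 0 0 0 0 0 0.018;0 0 0 0 0 0 0.018;0 0 0 0 0 0 0.018;0 0 0 0 0 0 0.018;0 0 0 0 0 0 0.018;0 0 0 0 0 0 0.018;0 0 0 0 0 0 0.018",
)

```text
time: 4.95
tool_pos: [538.4, 53.2, 51.3]
ee_rot: [3.12, 0.37, -0.0]
wrist_force: [-0.2, 0.8, 0.0]
opening: 18.0
grasp_force: 0.0
```

```bash
python3 - <<'E'
from rig import ctrl
import cv2
s=ctrl.snapshot("scene")["color"]
c=cv2.convertScaleAbs(cv2.resize(s[150:250,160:290],(780,600),interpolation=2),alpha=1.6)
cv2.imwrite("pics/cl2.png",c[:,:,::-1])
E
```

```text
(no output)
```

View pics/cl2.png

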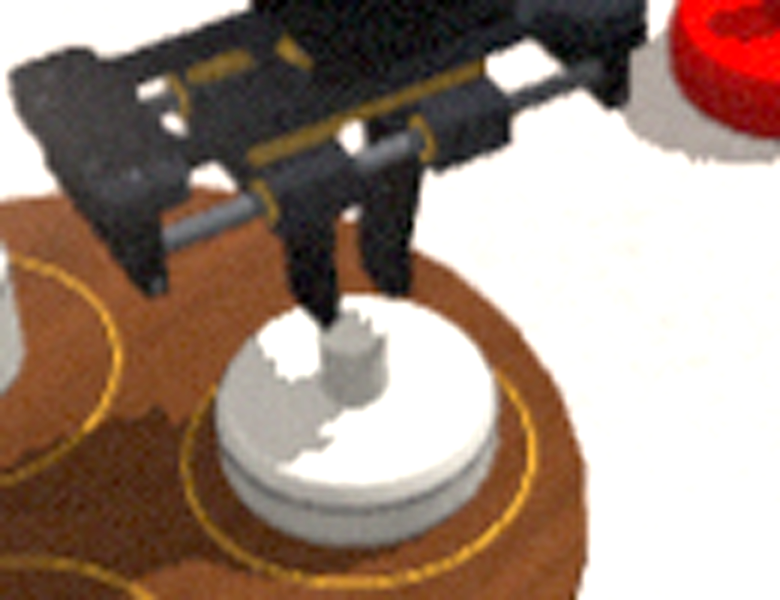

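The fingers closed to 18 mm with no force, their tips still above the knob at about (362,306). So the real tip is about 35 mm above the reported TCP. I'll reopen and lower in stages while watching the force.

Request:
apply_moves(
  deltas="0 0 0 0 0 0 0.05;0 0 0 0 0 0 0.05;0 0 0 0 0 0 0.05;0 0 0 0 0 0 0.05;0 0 0 0 0 0 0.05;0 0 0 0 0 0 0.05;0 0 0.008 0 0 0 0.05;0 0 0.008 0 0 0 0.05;0 0 0 0 0 0 0.05",
)

```text
time: 5.9
tool_pos: [537.0, 53.0, 33.6]
ee_rot: [-3.12, -0.37, 0.005]
wrist_force: [0.6, 0.7, -0.0]
opening: 49.9
grasp_force: 0.0
```

Request:
apply_moves(
  deltas="0 0 0.005 0 0 0 0.05;0 0 0.005 0 0 0 0.05;0 0 0.003 0 0 0 0.05;0 0 0 0 0 0 0.05",
)

```text
time: 6.3
tool_pos: [538.0, 53.2, 21.7]
ee_rot: [-3.12, -0.37, 0.002]
wrist_force: [-0.4, 0.1, 0.2]
opening: 49.7
grasp_force: 0.0
```

```bash
python3 - <<'E'
from rig import ctrl
import cv2
s=ctrl.snapshot("scene")["color"]
c=cv2.convertScaleAbs(cv2.resize(s[150:250,160:290],(780,600),interpolation=2),alpha=1.6)
cv2.imwrite("pics/d.png",c[:,:,::-1])
E
```

```text
(no output)
```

View pics/d.png

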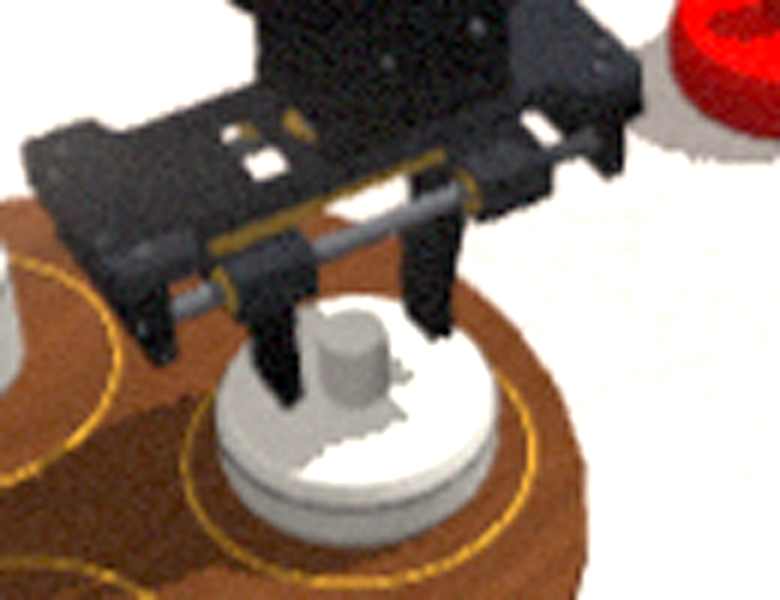

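The fingers now straddle the knob: tips at (288,405) and (438,335), with the knob base at about (354,388). The tips are just above the body top, so I'll grip.

Request:
apply_moves(
  deltas="0 0 0 0 0 0 0.018;0 0 0 0 0 0 0.018;0 0 0 0 0 0 0.018;0 0 0 0 0 0 0.018;0 0 0 0 0 0 0.018;0 0 0 0 0 0 0.018;0 0 0 0 0 0 0.018",
)

```text
time: 7.05
tool_pos: [538.6, 53.0, 22.4]
ee_rot: [3.119, 0.369, 0.0]
wrist_force: [-0.5, -0.2, 0.9]
opening: 22.6
grasp_force: 30.0
```

Request:
apply_moves(
  deltas="0.0005 0.002 0 0 0 0 0.018;0.0009 0.004 0 0 0 0 0.018;0.0014 0.006 0 0 0 0 0.018;0.0014 0.006 0 0 0 0 0.018;0.0014 0.006 0 0 0 0 0.018;0.0014 0.006 0 0 0 0 0.018",
)

```text
time: 7.65
tool_pos: [552.4, 26.1, 22.4]
ee_rot: [-3.119, -0.37, 0.0]
wrist_force: [-2.9, 4.3, 4.0]
opening: 23.1
grasp_force: 30.0
```

```bash
cat > pot.py <<'E'
from rig import ctrl
from h import *
s=ctrl.snapshot("scene");h=cv2.cvtColor(s["color"],cv2.COLOR_RGB2HSV)
st=ctrl.sense();print(st["time"],st["tool_pos"].round(1) if hasattr(st["tool_pos"],"round") else st["tool_pos"],st["wrist_force"],st["opening"],st["grasp_force"])
m=((h[...,1]<60)&(h[...,2]>55)).astype(np.uint8)
m[:185]=0;m[:,:164]=0;m[:,262:]=0
import sys
if len(sys.argv)>1: x,y,w,hh=map(int,sys.argv[1:5]);m[:]=0;m[y:y+hh,x:x+w]=((h[...,1]<60)&(h[...,2]>55))[y:y+hh,x:x+w]
for k in cv2.findContours(m,0,1)[0]:
    if cv2.contourArea(k)>150:
        x,y,w,hh=cv2.boundingRect(k);print("blob",x,y,w,hh,"midx foot bottom",x+w/2-.5,y+hh)
E
python3 pot.py
```

```text
7.7 [553.1  24.4  22.4] [-0.79903455  3.37860981  3.38725316] 22.784575055090666 30.001521706581116
blob 185 206 48 43 midx foot bottom 208.5 249
blob 164 185 98 199 midx foot bottom 212.5 384
```

The pot follows and lies flat, so I'll continue.

Request:
apply_moves(
  deltas="0.0018 0.008 0 0 0 0 0.018;0.0018 0.008 0 0 0 0 0.018;0.0018 0.008 0 0 0 0 0.018;0.0018 0.008 0 0 0 0 0.018;0.0018 0.008 0 0 0 0 0.018;0.0018 0.008 0 0 0 0 0.018;0.0018 0.008 0 0 0 0 0.018;0.0018 0.008 0 0 0 0 0.018;0.0018 0.008 0 0 0 0 0.018;0.0018 0.008 0 0 0 0 0.018",
)

```text
time: 8.7
tool_pos: [588.3, -47.4, 22.5]
ee_rot: [-3.119, -0.37, 0.001]
wrist_force: [-1.6, 4.3, 4.1]
opening: 22.9
grasp_force: 30.0
```

Request:
apply_moves(
  deltas="0.0019 0.008 0 0 0 0 0.018;0.0019 0.008 0 0 0 0 0.018;0.0019 0.008 0 0 0 0 0.018;0.0019 0.008 0 0 0 0 0.018;0.0018 0.007 0 0 0 0 0.018;0.0015 0.005 0 0 0 0 0.018;0.0005 0.002 0 0 0 0 0.018;0 0 0 0 0 0 0.018;0 0 0 0 0 0 0.018",
)

```text
time: 9.6
tool_pos: [610.1, -89.9, 22.4]
ee_rot: [-3.12, -0.37, 0.001]
wrist_force: [-2.1, 3.7, 4.3]
opening: 22.9
grasp_force: 30.0
```

```bash
python3 - <<'E'
from rig import ctrl
from h import *
st=ctrl.sense();print(st["time"],st["tool_pos"],st["opening"])
L=[]
for n,(x,y,w,hh) in {"scene":(120,225,90,80),"top":(335,130,75,75)}.items():
    s=ctrl.snapshot(n)
    L.append(cv2.convertScaleAbs(cv2.resize(s["color"][y:y+hh,x:x+w],None,fx=4.4,fy=4.4,interpolation=2),alpha=1.5))
H=max(i.shape[0] for i in L);L=[cv2.copyMakeBorder(i,0,H-i.shape[0],0,0,0) for i in L]
cv2.imwrite("pics/end.png",np.hstack(L)[:,:,::-1])
E
```

```text
9.6 [610.08956791 -89.92717756  22.43046747] 22.871043051655064
```

View pics/end.png

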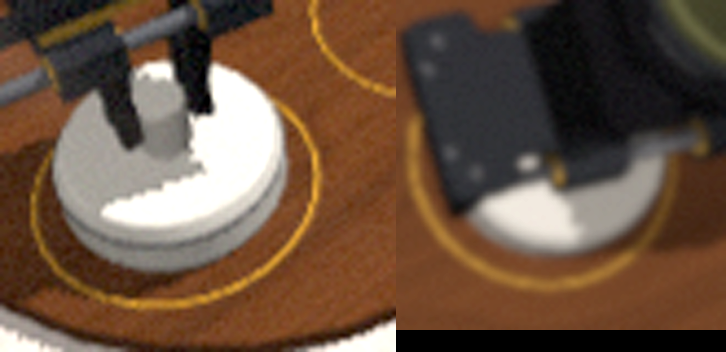

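The pot sits centred inside the free ring, with even gaps left and right, so I'll release and rise.

Request:
apply_moves(
  deltas="0 0 0 0 0 0 0.05;0 0 0 0 0 0 0.05;0 0 0 0 0 0 0.05;0 0 0 0 0 0 0.05;0 0 0 0 0 0 0.05;0 0 -0.01 0 0 0 0.05;0 0 -0.02 0 0 0 0.05;0 0 -0.03 0 0 0 0.05;0 0 -0.03 0 0 0 0.05;0 0 -0.03 0 0 0 0.05",
)

```text
time: 10.7
tool_pos: [610.3, -89.9, 144.3]
ee_rot: [3.119, 0.37, 0.001]
wrist_force: [0.2, 0.0, -0.8]
opening: 49.7
grasp_force: 0.0
```

Request:
apply_moves(
  deltas="-0.02 -0.045 -0.02 0 0 0 0.05;0 -0.045 -0.01 0 0 0 0.05;0 -0.045 0 0 0 0 0.05;0 -0.045 0 0 0 0 0.05;0 -0.045 0 0 0 0 0.05;0 -0.045 0 0 0 0 0.05;0 0 0 0 0 0 0.05;0 0 0 0 0 0 0.05",
)

```text
time: 11.5
tool_pos: [529.2, 167.0, 172.0]
ee_rot: [3.118, 0.375, 0.002]
wrist_force: [0.6, -0.7, -0.9]
opening: 49.8
grasp_force: 0.0
```

```bash
python3 - <<'E'
from rig import ctrl
from h import *
import pickle
d0=pickle.load(open("s0.pkl","rb"))
for n,B in {"top":[(335,130,70,75),(350,215,50,45)],"scene":[(125,225,80,80),(130,180,40,45)]}.items():
    s=ctrl.snapshot(n)
    for i,(x,y,w,hh) in enumerate(B):
        for tag,q in((("new",s),) if i==0 else (("old",d0[n]),("new",s))):
            h=cv2.cvtColor(q["color"],cv2.COLOR_RGB2HSV)
            m=np.zeros(h.shape[:2],np.uint8);m[y:y+hh,x:x+w]=((h[...,1]<70)&(h[...,2]>60))[y:y+hh,x:x+w]
            c=max(cv2.findContours(m,0,1)[0],key=cv2.contourArea);e=cv2.fitEllipse(c)
            print(n,"pot" if i==0 else "jar",tag,np.round(e[0],1),np.round(e[1],1),cv2.boundingRect(c),plane(s,e[0],46 if i==0 else 72).round(1))
st=ctrl.sense();print(st["time"],st["tool_pos"],st["wrist_force"])
E
```

```text
top pot new [381.3 156. ] [21.4 48.2] (361, 139, 36, 41) [ 622.2 -109.4   46. ]
top jar old [372.5 240.2] [30.1 36. ] (354, 225, 37, 31) [449.6 -74.2  72. ]Traceback (most recent call last):
  File "<stdin>", line 11, in <module>
ValueError: max() iterable argument is empty
```

The arm hides the top view, so I'll move further aside.

Request:
apply_moves(
  deltas="0 -0.045 0 0 0 0 0.05;0 -0.045 0 0 0 0 0.05;0 -0.045 0 0 0 0 0.05;0 -0.045 0 0 0 0 0.05;0 -0.045 0 0 0 0 0.05;0.02 -0.045 0 0 0 0 0.05;0.02 -0.03 0 0 0 0 0.05;0 0 0 0 0 0 0.05;0 0 0 0 0 0 0.05",
)

```text
time: 12.45
tool_pos: [499.4, 465.3, 170.0]
ee_rot: [3.119, 0.367, -0.002]
wrist_force: [-0.3, -0.6, -0.3]
opening: 50.3
grasp_force: 0.0
```

```bash
python3 - <<'E'
from rig import ctrl
from h import *
import pickle
d0=pickle.load(open("s0.pkl","rb"))
for n,B in {"top":[(335,130,70,75),(350,215,50,45)],"scene":[(125,225,80,80),(130,180,40,45)]}.items():
    s=ctrl.snapshot(n)
    for i,(x,y,w,hh) in enumerate(B):
        for tag,q in((("new",s),) if i==0 else (("old",d0[n]),("new",s))):
            h=cv2.cvtColor(q["color"],cv2.COLOR_RGB2HSV)
            m=np.zeros(h.shape[:2],np.uint8);m[y:y+hh,x:x+w]=((h[...,1]<70)&(h[...,2]>60))[y:y+hh,x:x+w]
            cs=cv2.findContours(m,0,1)[0]
            if not cs: print(n,tag,"none");continue
            c=max(cs,key=cv2.contourArea);e=cv2.fitEllipse(c)
            print(n,"pot" if i==0 else "jar",tag,np.round(e[0],1),np.round(e[1],1),cv2.boundingRect(c),plane(s,e[0],46 if i==0 else 72).round(1))
st=ctrl.sense();print(st["time"],st["tool_pos"],st["wrist_force"])
E
```

```text
top pot new [370.9 163. ] [47.5 50.2] (345, 139, 52, 49) [607.4 -87.4  46. ]
top jar old [372.5 240.2] [30.1 36. ] (354, 225, 37, 31) [449.6 -74.2  72. ]
top jar new [372.6 240.4] [29.8 36. ] (354, 225, 37, 31) [449.3 -74.3  72. ]
scene pot new [158.3 262. ] [46.6 53.2] (132, 238, 53, 49) [623.3 -89.8  46. ]
scene jar old [148.4 196.2] [37.4 43.1] (130, 180, 40, 40) [464.3 -78.2  72. ]
scene jar new [148.4 196.2] [37.4 43.1] (130, 180, 40, 40) [464.4 -78.3  72. ]
12.55 [499.77970647 464.17094586 170.95744486] [-0.64000739 -0.71767191  0.01819972]
```

The pot's top centre in the top view is (607.4,-87.4). The free centre measured by the same camera is (611.4,-90.8), so the error is about 5 mm. The jar has not moved.

```bash
python3 -c "
from rig import ctrl
print(ctrl.hand_in())"
```

```text
the job is handed in; nothing more can be done
None
```

The ink pot stands about 5 mm from the middle of the free ring, slid flat and released; the water jar has not moved, and the job is handed in at about 12.6 s (no verdict came back).

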